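# Ready the coder's ribbon cassette for threading

### The job

Get the ribbon cassette ready for threading: first fit the loose white guide roller, the way up it stands, on the bare steel post, fully down on its shoulder, and let go of it. Then, with the gripper fingers, push the sprung blue tensioner arm back past its ratchet click until it meets its rubber stop, and finish while still holding it pressed back there; do not let go at the end. Leave the two sample pots standing where they are.

Things in the scene. Friction and masses are not known exactly. Their poses are not given: they have to be found in the camera images.
- cassette: fixed grey plate lying flat on the worktop, 240 (its x) x 250 (its y) mm, its top 14 mm up. Origin: centre of its underside; x roughly away from the robot, y to its left, z up. In its frame (mm): bare post at (-75, 75); an already fitted fixed white roller, 36 mm wide, top 68 mm up, at (-82, -95); arm pivot at (30, 60); rubber end stop, top 40 mm up, at (63, -9)
- post_top (a point): centre of the top of the bare steel post: 12 mm diameter, 62 mm above the worktop, standing 45 mm out of a 26 mm wide shoulder whose top is 17 mm above the worktop; the uppermost 7 mm taper to a 6 mm tip
- guide_roller: loose white plastic guide roller, an upright tube 36 mm outside diameter, 50 mm high, 16 mm bore right through, about 70 g. Fit it the way up it stands. Origin: centre of its lower end on its axis; z along the axis. It starts standing on the worktop. Fully fitted, its origin is 17 mm above the worktop on the post's axis and its top 67 mm
- tension_arm (a joint): angle of the sprung blue arm about the upright axis at pivot_axis, rad: 0 at rest (where it starts), growing anticlockwise from above as it is pushed back, away from the robot; rubber stop at 0.85. It clicks at about 0.60; let go, it springs back to about 0.59, where the pawl catches it. At the idler the spring takes 3 N at 0, 7 N at 0.85, and about 1 to 2 N more just before the click
- idler_top (a point): centre of the top of the orange idler on the arm's free end: an upright cylinder 26 mm wide, 35 to 79 mm above the worktop, fixed to the arm; push on its side. It moves on an arc of 115 mm radius about pivot_axis; at joint 0 it lies at -125 degrees from the cassette's x axis as seen from the pivot, so it first moves towards -35 degrees and at the stop towards +14 degrees
- pivot_axis (a point): point on the arm's upright hinge axis, 34 mm above the worktop; the hub is 26 mm wide, its pin's top 42 mm above the worktop. The arm is a blue bar 14 mm wide, 26 to 34 mm above the worktop, from here to the idler
- pawl (a joint): slide of the small red ratchet pawl beside the pivot, m: 0 when it is sprung home, rises to about 0.0048 as the arm's tooth pushes it aside and snaps back to 0 at the click
- blue_pot: sample pot with blue lid, 50 mm wide, 66 mm high, loose, standing; leave alone. Origin: centre of its underside
- white_pot: sample pot with white lid, 50 mm wide, 66 mm high, loose, standing; leave alone. Origin: centre of its underside
There are look-alikes about, which are no part of the job. What is shaped like the guide_roller but brown is not meant.

How it is judged:
By the outcome, as a careful person would: the job done as asked, in the order asked, and still so for the second after the job is handed in, while the arm keeps its last pose, push and grip.
It also fails if it takes over 58 s, if anything falls off the work surface, if the arm or the gripper's body presses on something with over 40 N, if the wrist force passes 120 N, or if a joint passes its speed limit or range.

### The arm

A 6-joint arm with a two-finger parallel gripper is mounted at the origin on a cart in front of the work surface, level with it; the furniture and walls round the work are solid. World frame = base frame: x ahead of the robot, y to its left, z up, the work surface at z = 0. Lengths are in m, angles in degrees, forces in N, time in s.
With the tool pointing down it reaches from about 0.35 to 0.975 m from the base axis. Payload 17.4 kg.
Tool frame: the origin (TCP) lies at the centre of the arm's flange, where the gripper is bolted on; the fingertips stand 173 mm ahead of it and the grasp point (between the pads) lies 155 mm ahead of it (arm.pinch_z is the distance from the TCP to the grasp point, in m); z points along the fingers, y is the direction in which the jaws open and shut (so a half turn about z gives the same grasp; the last joint's range is limited). The gripper opens to 85 mm and grips with 20 to 120 N. Pads are 22 mm wide; open, the fingers measure 114 mm over their backs; the gripper's body (76 mm by 85 mm) begins 54 mm behind the grasp point. The pads swing forward as they close: fully open they stand 13 mm farther back than shut.
Start: joints at [71.345, 6.646, 82.598, -0, 90.757, -2.166], TCP at [0.192, 0.647, 0.405] pointing down, gripper open.
Joint ranges: [-162.19, 162.19], [-47.58, 125.68], [4.15, 143.07], [-65.23, 245.23], [0.69, 171.88], [-170.13, 170.13]. Speed limits (degrees/s): [108.29, 108.29, 127.2, 180, 180, 180].

### API

Orientations are given as a 3x3 rotation matrix whose columns are the frame's x, y, z axes.
In Python, from station import arm, imaging gives the robot as it stands.
- The arm moves only by the tool carry_out, never from a script. Its argument "targets" is one flat list of numbers, 4 for each row, row after row: the shift along the tool's x, y, z in cm, then the turn about the tool's z in degrees. In form: [tx, ty, tz, roll, tx, ty, tz, roll, ...]. A call has exactly 10 rows; each row shifts and turns the commanded pose from where the row before left it, along the tool's axes as they then stand; what a row does not reach is not made up. A row lasts 1/8 s, in which the tool goes at most 62.5 mm and 10.7 degrees, less where a joint would pass 70% of its speed; a pose out of reach is approached as far as the arm can. A call with a gripper value outside its range is refused whole. "gripper" is the closure, from 0 (fully open) to 1 (shut), set as the call begins (left out, the last holds). The fingers move at their own pace and stop on an object; the grip force is fixed at half the most. Time passes only in rows, so rows that do not move let the fingers close, or fill a call up. It gives the time, the measured TCP pose, the force and the opening at its end, in the units of the state.
- arm.get_state(): the state, without advancing time (a new reading comes with each control period).
- imaging.get_image(name): name is "side" or "top" or "wrist"; returns the picture (400x640x3 uint8, red, green, blue); there is no depth.
- imaging.camera_info(name): a dict with "vertical_fov" (degrees; the focal length in pixels is half the picture's height over the tangent of half this angle, whatever the lens; pixels are square), "cx", "cy" (the principal point, pixels), "distortion" ([k1, k2, p1, p2, k3] as OpenCV has them; the pictures are not rectified), "R" (3x3) and "t" (3): a world point X has camera coordinates R X + t. Camera axes: x right, y down, z forward; pixel columns grow to the right and rows downward; lengths in m; the calibration is good to about 2 mm. A picture is of the moment at which its call begins: read the wrist's pose just before it. camera_info takes no time and is no camera call; for the wrist camera it gives the pose at the moment of the call.
- arm.job_done(): hands the job in, once; it reports no verdict.
The state is a dict: "clock": time; "qpos": joint angles; "joint_velocities": joint speeds; "tau": joint torques, N m; "position": TCP position; "ee_rot": TCP orientation; "contact_force": force on the tool from outside, world axes, zero at the start; "ft_torque": the same for the moment, N m; "width": opening from 0.0 (shut) to 1.0 (fully open).
Only numpy, scipy, OpenCV 4.12 (cv2) and the standard library are available. Lean on these libraries where they do the work, as an engineer would, in place of code of your own. Each camera call takes 0.05 s, during which the arm holds its last target.

## Working session

There is one attempt and no reset: what is moved stays moved. The work goes in short steps, Python scripts to look and compute and a tool call to move; the robot and the scene stay as the last step left them, time stands still between calls to the robot, and variables do not carry over. Pictures are saved under pics/ and viewed, and the job is handed in when it is done.

Besides the shell and the picture viewer there is one more tool, called by a JSON object that holds its "name" and its "arguments", one argument or row to a line. carry_out: Moves the arm, as the interface text tells. Its arguments: {"type":"object","properties":{"targets":{"type":"array"},"gripper":{"type":"number"}},"required":["targets"]}

```bash
ls; mkdir -p pics; python3 - <<'E'
from station import arm, imaging
import cv2,json
for n in("side","top","wrist"):
    i=imaging.camera_info(n);im=imaging.get_image(n)
    cv2.imwrite(f"pics/{n}0.png",im[:,:,::-1]);print(n,{k:(v.tolist() if hasattr(v,'tolist') else v) for k,v in i.items()})
s=arm.get_state();print(s)
E
```

```text
pics
side {'vertical_fov': 54.60026568802125, 'cx': 320.5765008695978, 'cy': 197.56910675152056, 'distortion': [-0.004237528811402843, 0.0, 0.0, 0.0, 0.0], 'R': [[0.9897104432743681, -0.14136563852925474, -0.022113224931483415], [-0.09701336602312172, -0.5493755956183198, -0.829924612089484], [0.10517435660139836, 0.8235303340996207, -0.5574371206972581]], 't': [-0.5507196146054252, 0.06447815346797828, 0.9281896565476578]}
top {'vertical_fov': 50.07061065222004, 'cx': 329.7042396498538, 'cy': 190.83698543980532, 'distortion': [-0.02429104806644726, 0.0, 0.0, 0.0, 0.0], 'R': [[0.013125420713617827, -0.9997772723217172, -0.016526617319851267], [-0.9852454679732384, -0.0101104684556079, -0.17084831361708736], [0.17064316912576663, 0.01852523080974788, -0.9851587306897098]], 't': [-0.06528236519312669, 0.5415199707240803, 0.9765253337055501]}
wrist {'vertical_fov': 63.447352549048965, 'cx': 327.2874403122767, 'cy': 195.8065806997838, 'distortion': [-0.029297239008052013, 0.0, 0.0, 0.0, 0.0], 'R': [[0.28386809128452634, 0.9588624947547476, -0.001273932173751985], [0.9136546265157719, -0.
[... 259 characters left out ...]
.46262666e-05,
        9.07573163e+01, -2.16615604e+00]), 'joint_velocities': array([ 0.04687955, -0.06057139, -0.12712746,  0.15589389, -0.02809765,
       -0.00298373]), 'tau': array([ 1.41746517e-03, -7.32507920e+01, -6.32847619e+01,  3.27782038e-05,
        4.89296566e-03,  2.00395493e-05]), 'position': array([0.19162148, 0.64724822, 0.40415206]), 'ee_rot': array([[-9.58866895e-01,  2.83855951e-01, -2.79023782e-04],
       [ 2.83856086e-01,  9.58866536e-01, -8.29924825e-04],
       [ 3.19674672e-05, -8.74990038e-04, -9.99999617e-01]]), 'contact_force': array([-0.40313736,  0.08518063, -0.7194764 ]), 'ft_torque': array([ 0.03473099,  0.01752128, -0.01912691]), 'width': 0.9989796992268384}
```

View pics/top0.png

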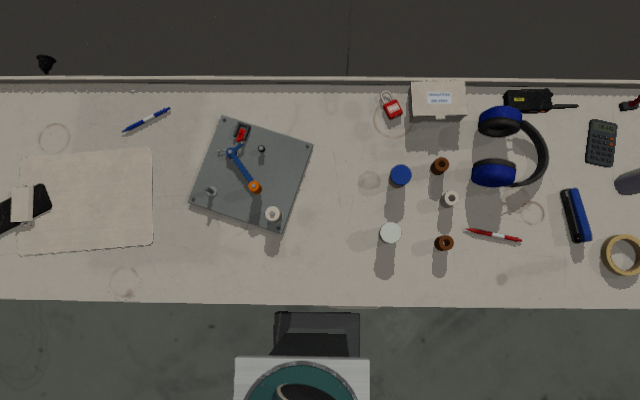

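View pics/side0.png

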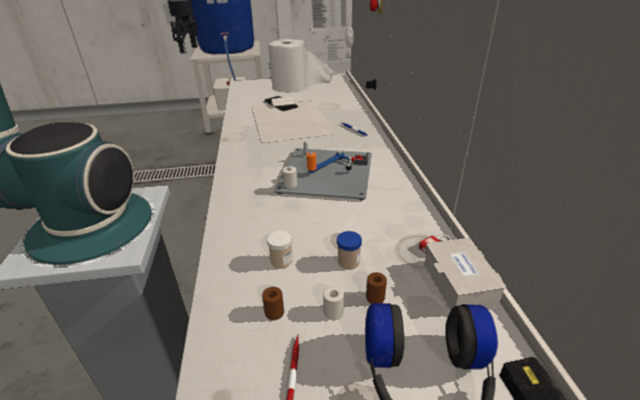

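View pics/wrist0.png

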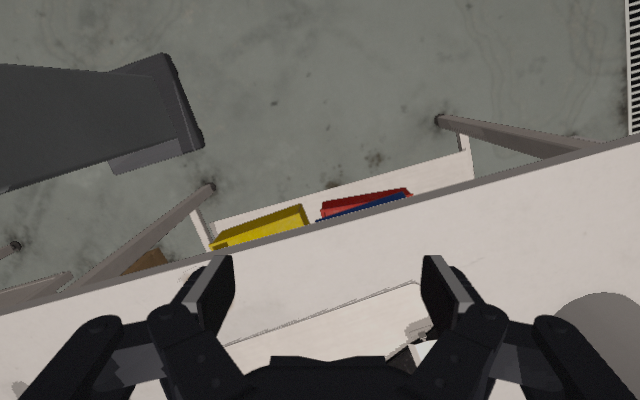

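The top picture shows these things that could be taken for the roller: loose white tube (451,199), brown tubes (440,165) and (444,243), the fixed white roller on the cassette (273,214), and the white pot (390,233). I choose the loose white one at (451,199). The post is at (210,190) and the idler at (254,187). Next I check the choice in close crops.

```bash
cat > h.py <<'E'
import numpy as np, cv2
from station import arm, imaging
def K(i):
    f=200/np.tan(np.radians(i["vertical_fov"]/2)); return np.array([[f,0,i["cx"]],[0,f,i["cy"]],[0,0,1]])
def ray(i,uv):
    p=cv2.undistortPoints(np.array([[uv]],float),K(i),np.array(i["distortion"]))[0,0]
    R=np.array(i["R"]);t=np.array(i["t"]);return -R.T@t, R.T@np.array([p[0],p[1],1])
def atz(i,uv,z):
    o,d=ray(i,uv);return o+d*(z-o[2])/d[2]
def proj(i,X):
    R=np.array(i["R"]);return cv2.projectPoints(np.array(X,float).reshape(-1,3),cv2.Rodrigues(R)[0],np.array(i["t"]),K(i),np.array(i["distortion"]))[0].reshape(-1,2)
E
python3 - <<'E'
from h import *
a=cv2.imread("pics/top0.png")
b=cv2.resize(a[110:240,180:320],None,fx=5,fy=5,interpolation=cv2.INTER_CUBIC)[:600]
cv2.imwrite("pics/c1.png",cv2.resize(a[110:240,180:320],None,fx=4.5,fy=4.5,interpolation=cv2.INTER_CUBIC))
cv2.imwrite("pics/c2.png",cv2.resize(a[145:260,370:480],None,fx=5,fy=5,interpolation=cv2.INTER_CUBIC))
i=imaging.camera_info("top")
print(atz(i,(451,197),.05),atz(i,(273,212),.068),atz(i,(210,189),.062),atz(i,(254,186),.079))
E
```

```text
[ 0.52971099 -0.34624218  0.05      ] [0.4872168  0.07169541 0.068     ] [0.54099139 0.22425916 0.062     ] [0.54614048 0.11648018 0.079     ]
```

View pics/c1.png

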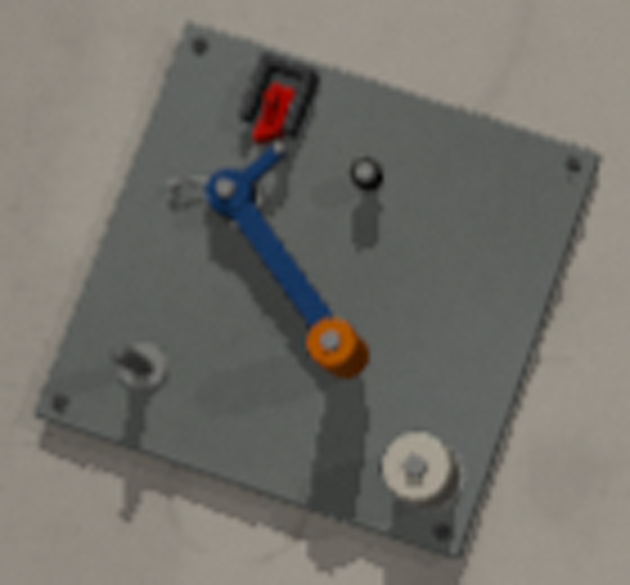

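View pics/c2.png

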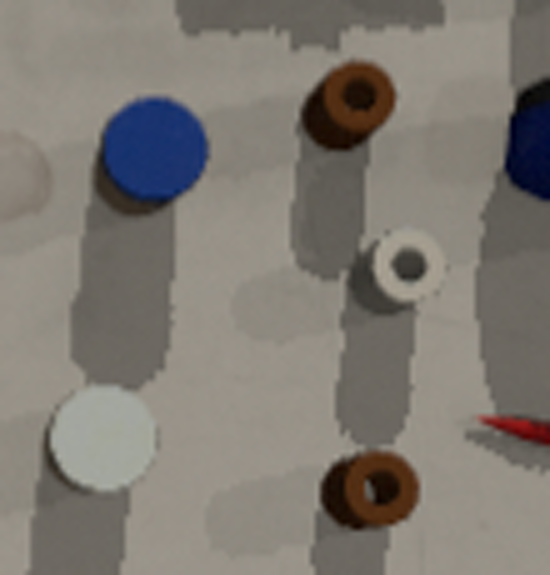

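```bash
cat > fit.py <<'E'
from h import *
from scipy.optimize import least_squares
i=imaging.camera_info("top")
c=np.radians(-125)
P=[[120,125,14],[120,-125,14],[-120,-125,14],[-120,125,14],[-82,-95,68],[30,60,42],[63,-9,40],[30+115*np.cos(c),60+115*np.sin(c),79],[-75,75,62]]
px=np.array([[188,22],[600,157],[462,557],[37,415],[417,466],[225,187],[367,171],[331,341],[121,354]],float)
P=np.array(P)/1000; uv=(px+.5)/4.5-.5+[180,110]
def W(q,P=P):
    a=q[2];R=np.array([[np.cos(a),-np.sin(a),0],[np.sin(a),np.cos(a),0],[0,0,1]]);return P@R.T+[q[0],q[1],0]
r=least_squares(lambda q:(proj(i,W(q))-uv).ravel(),[.6,.12,-.3],loss='soft_l1')
print(r.x,np.degrees(r.x[2]));print((proj(i,W(r.x))-uv).round(2));print(W(r.x).round(4))
print(atz(i,(451.2,197.6),.05), [atz(i,((a+.5)/5-.5+370,(b+.5)/5-.5+145),z).round(3) for a,b,z in((155,149,.066),(103,437,.066),(359,97,.05),(382,489,.05))])
E
python3 fit.py
```

```text
[ 0.59190901  0.13895532 -0.30737303] -17.611177457544134
[[-0.06 -0.31]
 [ 0.75 -1.11]
 [-0.3   0.84]
 [-0.9   0.49]
 [ 0.04 -0.23]
 [ 0.26  0.17]
 [-0.21 -0.  ]
 [ 0.53  0.12]
 [-0.16 -0.2 ]]
[[ 0.7441  0.2218  0.014 ]
 [ 0.6685 -0.0165  0.014 ]
 [ 0.4397  0.0561  0.014 ]
 [ 0.5154  0.2944  0.014 ]
 [ 0.485   0.0732  0.068 ]
 [ 0.6387  0.1871  0.042 ]
 [ 0.6492  0.1113  0.04  ]
 [ 0.5473  0.1172  0.079 ]
 [ 0.5431  0.2331  0.062 ]]
[ 0.52827828 -0.34666475  0.05      ] [array([ 0.58 , -0.226,  0.066]), array([ 0.444, -0.2  ,  0.066]), array([ 0.61 , -0.326,  0.05 ]), array([ 0.423, -0.331,  0.05 ])]
```

```bash
cat >> h.py <<'E'
def need(*targets):
    s=arm.get_state();p=s["position"];R=s["ee_rot"]
    print("t",round(s["clock"],2),"pos",p.round(4),"F",s["contact_force"].round(2),"w",round(s["width"],3),"q",s["qpos"].round(0),"yaw_y",round(np.degrees(np.arctan2(-R[0,1],R[1,1])),2),"tilt",R[:2,2].round(4))
    for T in targets:
        d=R.T@(np.array(T)-p)*100;print(T,"need cm",d.round(2));p=np.array(T)
E
python3 -c "
from h import *
need((.543,.233,.36),(.528,-.347,.33))"
```

```text
t 0.15 pos [0.1916 0.6472 0.4042] F [-0.4   0.09 -0.72] w 0.999 q [71.  7. 83. -0. 91. -2.] yaw_y -16.49 tilt [-0.0003 -0.0008]
(0.543, 0.233, 0.36) need cm [-45.45 -29.74   4.44]
(0.528, -0.347, 0.33) need cm [-15.03 -56.04   3.05]
```

{"name": "carry_out", "arguments": {
  "targets": [-5, -3.3, 0.5, 0, -5, -3.3, 0.5, 0, -5, -3.3, 0.5, 0, -5, -3.3, 0.5, 0, -5, -3.3, 0.5, 0, -5, -3.3, 0.5, 0, -5, -3.3, 0.5, 0, -5, -3.3, 0.5, 0, -5.4, -3.3, 0.4, 0, 0, 0, 0, 0]
}}

```text
clock: 1.4
position: [0.544, 0.2314, 0.3599]
ee_rot: [[-0.958, 0.288, -0.001], [0.288, 0.958, -0.001], [0.001, -0.001, -1.0]]
contact_force: [-0.7, 0.4, -0.7]
width: 0.999
```

```bash
python3 -c "
from h import *
need((.528,-.347,.33))
i=imaging.camera_info('wrist');im=imaging.get_image('wrist')
cv2.imwrite('pics/w1.png',im[:,:,::-1]);import pickle;pickle.dump(i,open('w1.pkl','wb'))
print(proj(i,[[.5431,.2331,.062],[.5473,.1172,.079]]))
need()"
```

```text
t 1.4 pos [0.544  0.2314 0.3599] F [-0.73  0.41 -0.74] w 0.999 q [ 21.  -3.  97.  -0.  86. -53.] yaw_y -16.73 tilt [-0.001  -0.0009]
(0.528, -0.347, 0.33) need cm [-15.12 -55.84   3.04]
[[329.75593024 185.60425279]
 [199.67157346 233.75920037]]
t 1.45 pos [0.5429 0.2328 0.3601] F [-0.22  0.16  0.49] w 1.0 q [ 21.  -3.  97.   0.  86. -53.] yaw_y -16.66 tilt [-0.0011 -0.0004]
```

View pics/w1.png

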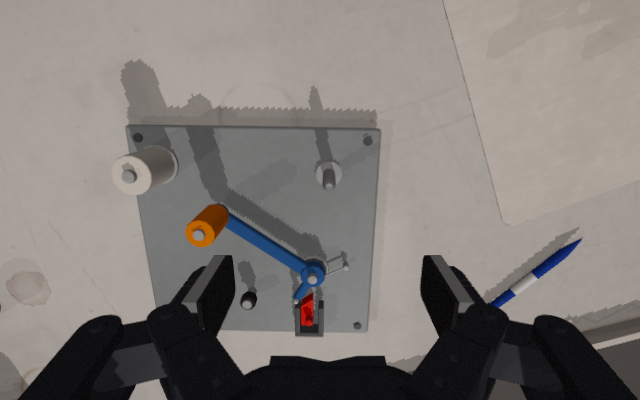

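```bash
python3 -c "
from h import *
a=cv2.imread('pics/w1.png')
cv2.imwrite('pics/w1c.png',cv2.resize(a[110:345,100:400],None,fx=2.5,fy=2.5,interpolation=cv2.INTER_CUBIC))"
```

```text
(no output)
```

View pics/w1c.png

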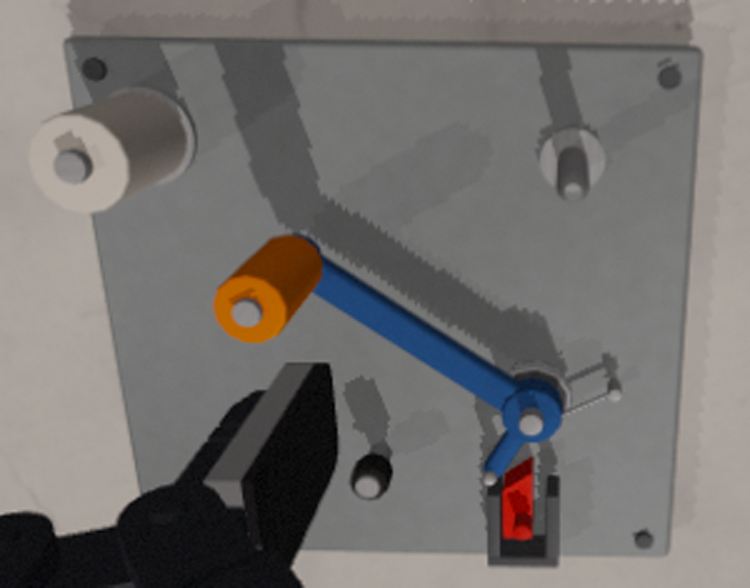

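{"name": "carry_out", "arguments": {
  "targets": [-1.6, -5.9, 0.3, 0, -1.6, -5.9, 0.3, 0, -1.6, -5.9, 0.3, 0, -1.6, -5.9, 0.3, 0, -1.6, -5.9, 0.3, 0, -1.6, -5.9, 0.3, 0, -1.6, -5.9, 0.3, 0, -1.6, -5.9, 0.3, 0, -1.6, -5.9, 0.3, 0, -0.7, -2.9, 0.3, 0]
}}

```text
clock: 2.7
position: [0.5278, -0.347, 0.3305]
ee_rot: [[-0.959, 0.284, -0.0], [0.284, 0.959, 0.0], [0.0, 0.0, -1.0]]
contact_force: [0.0, 0.4, -0.5]
width: 1.002
```

{"name": "carry_out", "arguments": {
  "targets": [0, 0, 0, 0, 0, 0, 0, 0, 0, 0, 0, 0, 0, 0, 0, 0, 0, 0, 0, 0, 0, 0, 0, 0, 0, 0, 0, 0, 0, 0, 0, 0, 0, 0, 0, 0, 0, 0, 0, 0]
}}

```text
clock: 3.95
position: [0.5278, -0.3456, 0.3308]
ee_rot: [[-0.959, 0.284, -0.0], [0.284, 0.959, 0.0], [0.0, 0.0, -1.0]]
contact_force: [-0.0, 0.4, 0.7]
width: 1.0
```

```bash
python3 -c "
from h import *
i=imaging.camera_info('wrist');im=imaging.get_image('wrist')
cv2.imwrite('pics/w2.png',im[:,:,::-1]);import pickle;pickle.dump(i,open('w2.pkl','wb'))
print(proj(i,[[.528,-.347,.05],[.528,-.347,.0]]))
need((.528,-.347,.187))"
```

```text
[[326.04666444 193.42702313]
 [326.25040677 177.85155501]]
t 4.0 pos [ 0.5279 -0.3456  0.3308] F [0.32 0.57 0.82] w 1.002 q [ -36.    3.   94.    0.   84. -109.] yaw_y -16.49 tilt [0. 0.]
(0.528, -0.347, 0.187) need cm [-0.05 -0.13 14.38]
```

View pics/w2.png

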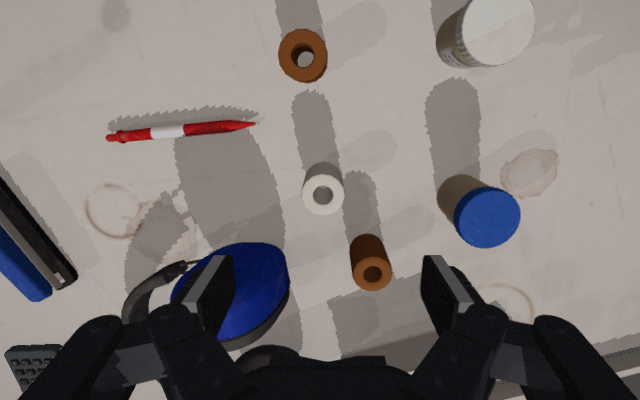

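```bash
python3 - <<'E'
from h import *
import pickle
w=pickle.load(open('w2.pkl','rb'));s=imaging.camera_info('side');t=imaging.camera_info('top')
def tri(a,ua,b,ub):
    o1,d1=ray(a,ua);o2,d2=ray(b,ub)
    k=np.linalg.lstsq(np.c_[d1,-d2],o2-o1,rcond=None)[0];return ((o1+k[0]*d1+o2+k[1]*d2)/2).round(3),np.linalg.norm(o1+k[0]*d1-o2-k[1]*d2).round(4)
print("near-right tip of cup (wrist/top)",tri(w,(289,283),t,(472,172)))
for z in(.03,.07,.1):print(z,atz(w,(288,255),z).round(3),atz(w,(245,243),z).round(3), atz(s,(368,315),z).round(3),atz(s,(385,304),z).round(3))
R=np.array(arm.get_state()["ee_rot"]);c=np.array([.528,-.348,0])
print("finger",[(c+R@np.array([sx*.011,-.057,0])).round(3) for sx in(1,-1)],"body",[(c+R@np.array([-.0425,-.043,0])).round(3)])
a=cv2.imread('pics/w2.png');cv2.imwrite('pics/w2c.png',cv2.resize(a[140:320,220:420],None,fx=3.3,fy=3.3,interpolation=cv2.INTER_CUBIC))
a=cv2.imread('pics/side0.png');cv2.imwrite('pics/s0c.png',cv2.resize(a[220:400,240:520],None,fx=2.8,fy=2.8,interpolation=cv2.INTER_CUBIC))
E
```

```text
near-right tip of cup (wrist/top) (array([ 0.586, -0.394,  0.07 ]), np.float64(0.0035))
0.03 [ 0.581 -0.4    0.03 ] [ 0.558 -0.434  0.03 ] [ 0.582 -0.39   0.03 ] [ 0.617 -0.372  0.03 ]
0.07 [ 0.562 -0.388  0.07 ] [ 0.543 -0.417  0.07 ] [ 0.572 -0.422  0.07 ] [ 0.604 -0.405  0.07 ]
0.1 [ 0.548 -0.38   0.1  ] [ 0.531 -0.405  0.1  ] [ 0.565 -0.445  0.1  ] [ 0.595 -0.43   0.1  ]
finger [array([ 0.501, -0.4  , -0.   ]), array([ 0.522, -0.406, -0.   ])] body [array([ 0.557, -0.401, -0.   ])]
```

View pics/w2c.png

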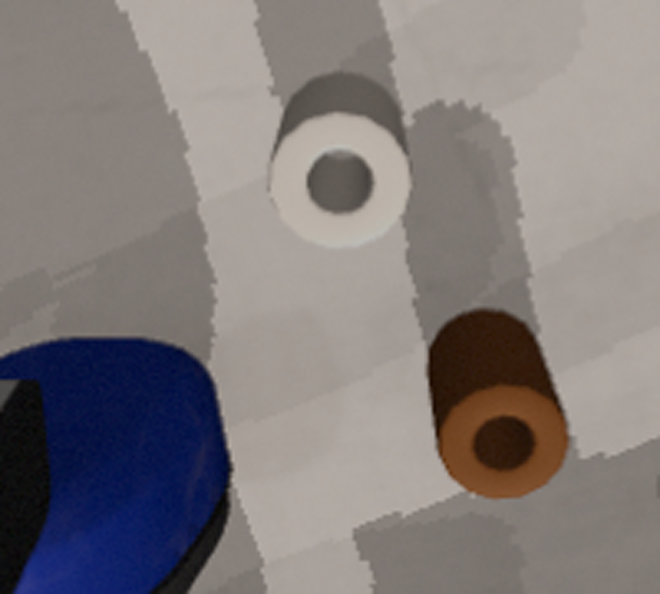

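View pics/s0c.png

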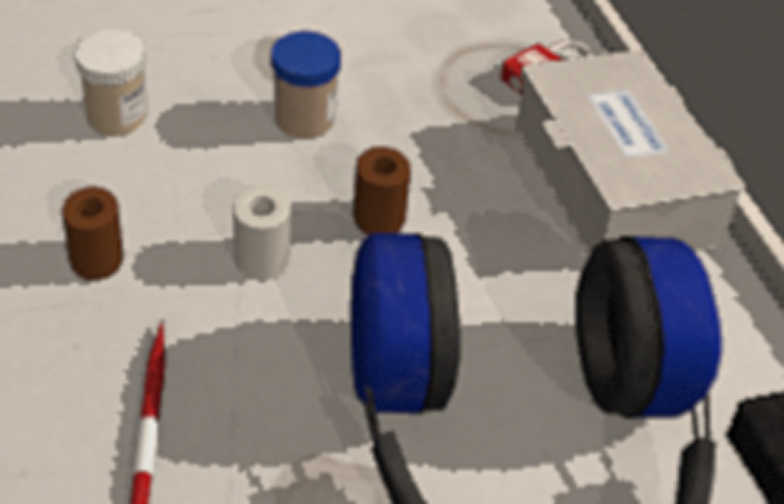

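```bash
python3 - <<'E'
from h import *
import pickle
from scipy.optimize import least_squares
exec(open('fit.py').read().split("r=least")[0])
w=pickle.load(open('w2.pkl','rb'));rt=atz(w,(323.2,194.1),.05);print("roller",rt)
w1=pickle.load(open('w1.pkl','rb'))
# corner order as P: (+x+y),(+x-y) skipped, (-x,-y),(-x,+y), roller, pivot, stop, idler, post
px1=np.array([[667,553],[0,0],[67,39],[700,47],[82,163],[531,425],[368,485],[248,312],[572,189]],float)
uv1=(px1+.5)/2.5-.5+[100,110];ok=np.array([1,0,1,1,1,1,1,1,1],bool)
f=lambda q:(proj(w1,W(q)[ok])-uv1[ok]).ravel()
r=least_squares(f,[.59,.139,-.307],loss='soft_l1');print(r.x,r.fun.reshape(-1,2).round(1));print(W(r.x)[-5:].round(4))
need((rt[0],rt[1],.191))
E
```

```text
roller [ 0.52789317 -0.34936194  0.05      ]
[ 0.59162122  0.13822498 -0.3105807 ] [[ 1.3  2.8]
 [-4.  -1.7]
 [ 2.5 -0.7]
 [-6.1  1.3]
 [ 0.1  0.1]
 [-0.3  1.1]
 [-0.  -1. ]
 [ 0.7  0.5]]
[[0.4845 0.0728 0.068 ]
 [0.6385 0.1862 0.042 ]
 [0.6489 0.1104 0.04  ]
 [0.5469 0.1166 0.079 ]
 [0.5431 0.2326 0.062 ]]
t 4.0 pos [ 0.5279 -0.3456  0.3308] F [0.32 0.57 0.82] w 1.002 q [ -36.    3.   94.    0.   84. -109.] yaw_y -16.49 tilt [0. 0.]
(np.float64(0.5278931717556992), np.float64(-0.34936194067537407), 0.191) need cm [-0.11 -0.36 13.98]
```

{"name": "carry_out", "arguments": {
  "targets": [-0.1, -0.3, 2, 0, 0, 0, 2, 0, 0, 0, 2, 0, 0, 0, 2, 0, 0, 0, 2, 0, 0, 0, 2, 0, 0, 0, 1, 0, 0, 0, 1, 0, 0, 0, 0, 0, 0, 0, 0, 0],
  "gripper": 0.2
}}

```text
clock: 5.25
position: [0.5281, -0.3488, 0.1914]
ee_rot: [[-0.959, 0.284, 0.001], [0.284, 0.959, -0.001], [-0.001, -0.0, -1.0]]
contact_force: [0.4, 0.0, -0.3]
width: 0.8
```

```bash
python3 -c "
from h import *
im=imaging.get_image('wrist')
cv2.imwrite('pics/w3.png',im[:,:,::-1])
need((.528,-.349,.191))"
```

```text
t 5.3 pos [ 0.5281 -0.3488  0.1915] F [ 0.8  -0.36 -0.28] w 0.805 q [ -36.    9.  100.   -0.   70. -109.] yaw_y -16.49 tilt [ 0.0008 -0.0006]
(0.528, -0.349, 0.191) need cm [ 0.01 -0.02  0.05]
```

View pics/w3.png

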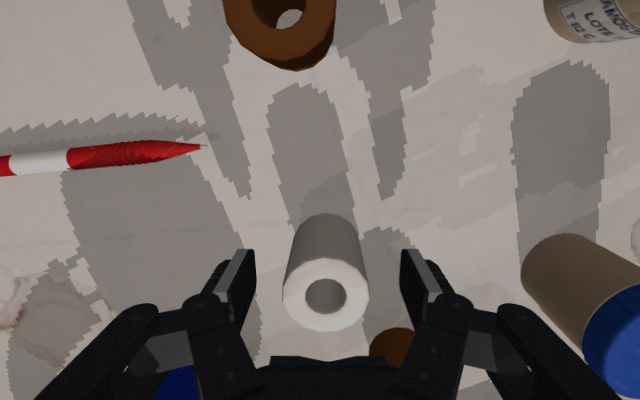

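The white roller (325,295) stands centred between the pads (237 and 415), so I close on it.

{"name": "carry_out", "arguments": {
  "targets": [0, 0, 0, 0, 0, 0, 0, 0, 0, 0, 0, 0, 0, 0, 0, 0, 0, 0, 0, 0, 0, 0, 0, 0, 0, 0, 0, 0, 0, 0, 0, 0, 0, 0, 0, 0, 0, 0, 0, 0],
  "gripper": 1
}}

```text
clock: 6.55
position: [0.5281, -0.3488, 0.1915]
ee_rot: [[-0.959, 0.284, 0.001], [0.284, 0.959, -0.001], [-0.001, -0.0, -1.0]]
contact_force: [-0.3, 1.3, 5.5]
width: 0.411
```

{"name": "carry_out", "arguments": {
  "targets": [0, 0, -1, 0, 0, 0, -2, 0, 0, 0, -2, 0, 0, 0, -2, 0, 0, 0, -2, 0, 0, 0, -2, 0, 0, 0, -1, 0, 0, 0, 0, 0, 0, 0, 0, 0, 0, 0, 0, 0]
}}

```text
clock: 7.8
position: [0.5279, -0.3487, 0.3099]
ee_rot: [[-0.959, 0.284, -0.001], [0.284, 0.959, 0.001], [0.001, 0.0, -1.0]]
contact_force: [0.1, 0.2, -0.9]
width: 0.412
```

```bash
python3 -c "
from h import *
i=imaging.camera_info('wrist');im=imaging.get_image('wrist')
cv2.imwrite('pics/w4.png',im[:,:,::-1]);import pickle;pickle.dump(i,open('w4.pkl','wb'))
need((.543,.233,.30))
s=arm.get_state();c=s['position']+s['ee_rot']@[0,0,.141]
print(proj(i,[c]))"
```

```text
t 7.85 pos [ 0.5279 -0.3487  0.31  ] F [ 0.77 -0.09 -0.6 ] w 0.41 q [ -36.    4.   95.   -0.   82. -109.] yaw_y -16.49 tilt [-0.0009  0.0006]
(0.543, 0.233, 0.3) need cm [15.07 56.2   1.04]
[[327.96924241 297.54456542]]
```

View pics/w4.png

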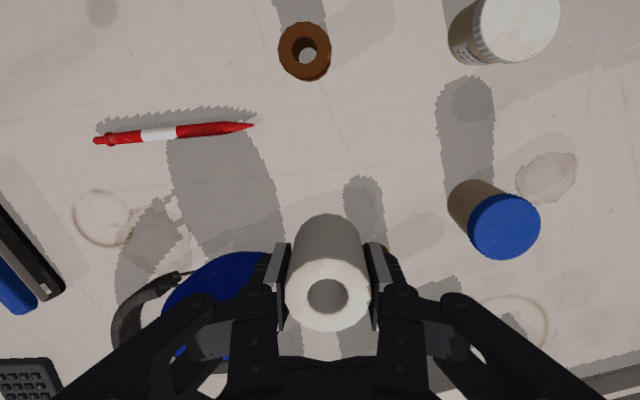

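{"name": "carry_out", "arguments": {
  "targets": [1.5, 5.6, 0, 0, 1.5, 5.6, 0, 0, 1.5, 5.6, 0, 0, 1.5, 5.6, 0, 0, 1.5, 5.6, 0, 0, 1.5, 5.6, 0, 0, 1.5, 5.6, 0, 0, 1.5, 5.6, 0, 0, 1.5, 5.6, 0, 0, 1.5, 5.6, 0, 0]
}}

```text
clock: 9.1
position: [0.5427, 0.2328, 0.3106]
ee_rot: [[-0.959, 0.284, 0.0], [0.284, 0.959, -0.0], [-0.0, -0.0, -1.0]]
contact_force: [1.3, -0.7, -0.3]
width: 0.409
```

{"name": "carry_out", "arguments": {
  "targets": [0, 0, 0, 0, 0, 0, 1, 0, 0, 0, 1, 0, 0, 0, 1, 0, 0, 0, 0.5, 0, 0, 0, 0, 0, 0, 0, 0, 0, 0, 0, 0, 0, 0, 0, 0, 0, 0, 0, 0, 0]
}}

```text
clock: 10.35
position: [0.5431, 0.2308, 0.2758]
ee_rot: [[-0.959, 0.284, 0.0], [0.284, 0.959, -0.0], [-0.0, 0.0, -1.0]]
contact_force: [0.8, -0.2, -0.5]
width: 0.41
```

```bash
python3 - <<'E'
from h import *
import pickle
need((.543,.233,.27))
for n in('wrist','top','side'):
    i=imaging.camera_info(n);im=imaging.get_image(n)
    cv2.imwrite(f'pics/{n}5.png',im[:,:,::-1]);pickle.dump(i,open(n+'5.pkl','wb'))
    print(n,proj(i,[[.543,.233,.062],[.543,.233,.017],[.543,.233,.127]]))
a=cv2.imread('pics/wrist5.png');cv2.imwrite('pics/w5c.png',cv2.resize(a[130:350,200:460],None,fx=2.7,fy=2.7,interpolation=cv2.INTER_CUBIC))
a=cv2.imread('pics/side5.png');cv2.imwrite('pics/s5c.png',cv2.resize(a[80:210,240:400],None,fx=4.5,fy=4.5,interpolation=cv2.INTER_CUBIC))
E
```

```text
t 10.35 pos [0.5431 0.2308 0.2758] F [ 0.78 -0.19 -0.52] w 0.41 q [ 21.  -0. 102.  -0.  78. -53.] yaw_y -16.49 tilt [ 0.0001 -0.    ]
(0.543, 0.233, 0.27) need cm [0.07 0.2  0.58]
wrist [[331.0998019  224.12632258]
 [330.42664182 200.57099576]
 [332.82018755 284.47638325]]
top [[206.39616733 188.12849784]
 [211.84900481 191.35127331]
 [197.6269073  182.94403185]]
side [[304.43032165 140.71711943]
 [305.10674901 154.32857995]
 [303.39955781 119.97008446]]
```

View pics/w5c.png

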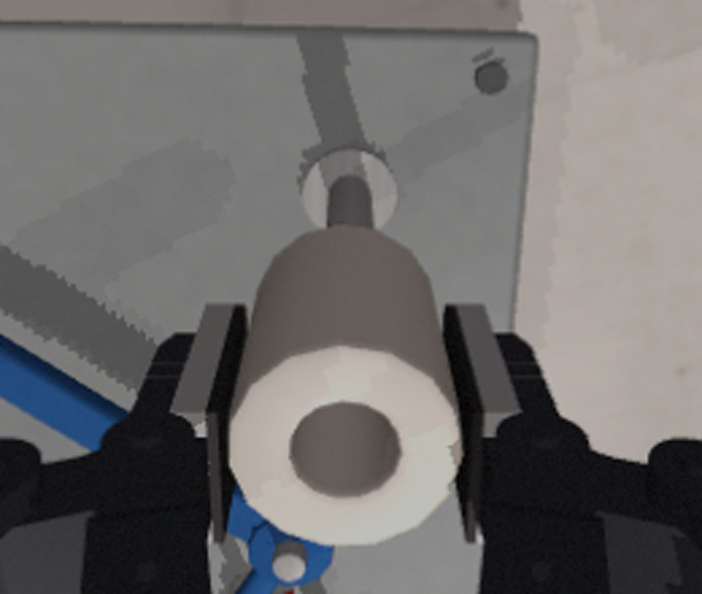

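View pics/s5c.png

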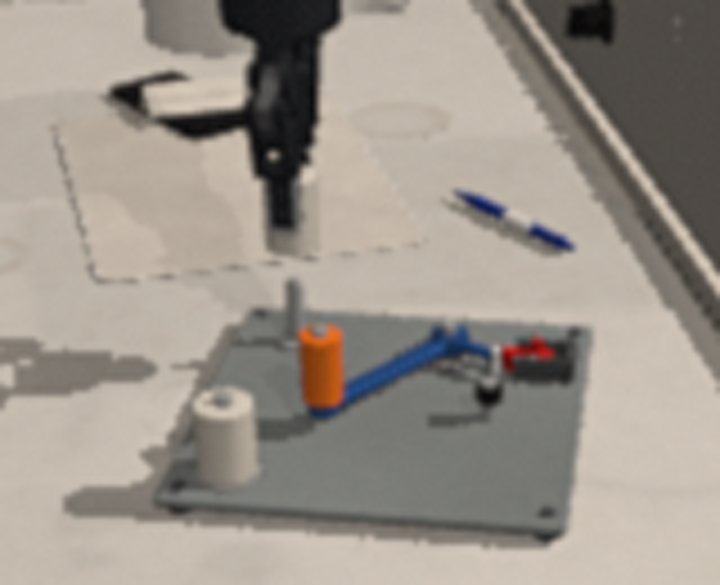

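```bash
python3 - <<'E'
from h import *
import pickle
w=pickle.load(open('wrist5.pkl','rb'));f=lambda x,y:((x+.5)/2.7-.5+200,(y+.5)/2.7-.5+130)
s=arm.get_state();R=s['ee_rot'];p=s['position']
r=atz(w,f(345.5,448.5),.1343);print("roller",r,"rel tool mm",(R.T@(r-p))[:2]*1000)
# shoulder ellipse: left/right extremes and top edge
for z,u in((.017,(302,193)),(.017,(397,193)),(.017,(349,147))): print(atz(w,f(*u),z))
c=np.array([[.543+.013*np.cos(a),.233+.013*np.sin(a),.017] for a in np.linspace(0,6.28,60)]);q=proj(w,c);q=(q-[200,130]+.5)*2.7
print("pred shoulder crop x",q[:,0].min(),q[:,0].max(),"y",q[:,1].min(),q[:,1].max())
# bottom of roller outline
c=np.array([[r[0]+.018*np.cos(a),r[1]+.018*np.sin(a),.0843] for a in np.linspace(0,6.28,60)]);q=proj(w,c);q=(q-[200,130]+.5)*2.7
print("pred rollerbottom crop x",q[:,0].min(),q[:,0].max(),"ymin",q[:,1].min())
E
```

```text
roller [0.54279858 0.23080465 0.1343    ] rel tool mm [ 0.24991209 -0.10178537]
[0.53947838 0.21946019 0.017     ]
[0.54687014 0.24443745 0.017     ]
[0.53057985 0.23551218 0.017     ]
pred shoulder crop x 306.107803072136 400.9342679288047 y 146.1594566185755 236.1155494717919
pred rollerbottom crop x 256.1827861149875 435.3406472982946 ymin 216.2761326757708
```

```bash
python3 - <<'E'
from h import *
import pickle
from scipy.optimize import least_squares
w=pickle.load(open('wrist5.pkl','rb'))
A=np.linspace(0,2*np.pi,181)
def ext(x,y,z,r):
    c=np.c_[x+r*np.cos(A),y+r*np.sin(A),0*A+z];q=(proj(w,c)-[200,130]+.5)*2.7-.5
    return np.array([q[:,0].min(),q[:,0].max(),q[:,1].min(),q[:,1].max()])
o1=np.array([230,462,345,543]);o2=np.array([290,400,402,497])
def fun(q):
    x,y,z=q;return np.r_[ext(x,y,z,.018)-o1,ext(x,y,z,.008)-o2]
r=least_squares(fun,[.5431,.2308,.1343]);print(r.x,r.fun.round(1))
x,y,z=r.x;print("bottom",ext(x,y,z-.05,.018)[2], "for z .1343",ext(x,y,.0843,.018)[2])
x,y=.5431,.2308;print(ext(x,y,.1343,.018)-o1,ext(x,y,.1343,.008)-o2,ext(x,y,.0843,.018)[2])
E
python3 - <<'E'
import cv2
a=cv2.imread('pics/wrist5.png');cv2.imwrite('pics/w5d.png',cv2.resize(a[180:260,280:380],None,fx=7,fy=7,interpolation=cv2.INTER_CUBIC))
E
```

```text
[0.54631598 0.22976878 0.12927724] [-1.9  0.9 -0.3  2.2  3.3 -2.4  2.  -4. ]
bottom 224.28288522180213 for z .1343 233.35900952624633
[-6.64608002  6.77265579 -4.44830487  7.16211565] [ 1.53108337  0.57111752  0.71806315 -1.24759677] 217.163768277229
```

View pics/w5d.png

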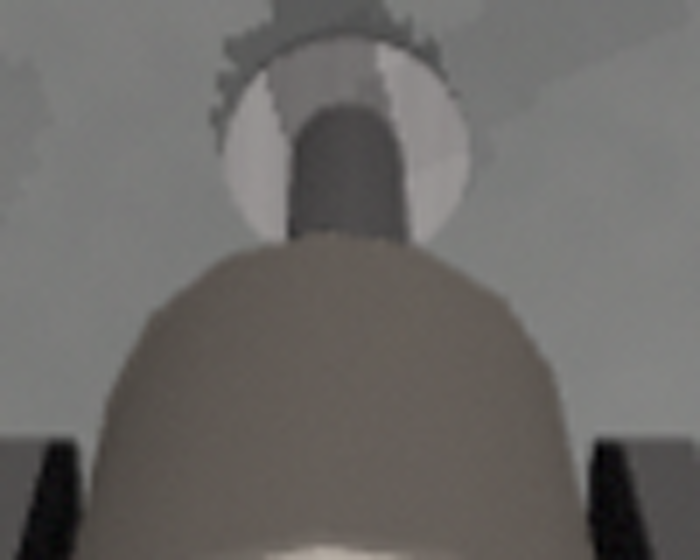

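{"name": "carry_out", "arguments": {
  "targets": [0.04, 0.16, 0.5, 0, 0, 0, 0.5, 0, 0, 0, 0.5, 0, 0, 0, 0.4, 0, 0, 0, 0.3, 0, 0, 0, 0.3, 0, 0, 0, 0.3, 0, 0, 0, 0.2, 0, 0, 0, 0, 0, 0, 0, 0, 0]
}}

```text
clock: 11.75
position: [0.5432, 0.2325, 0.2459]
ee_rot: [[-0.959, 0.284, 0.0], [0.284, 0.959, 0.0], [-0.0, 0.0, -1.0]]
contact_force: [0.9, 0.0, -1.3]
width: 0.414
```

```bash
python3 - <<'E'
from h import *
need((.5432,.2323,.2085))
im=imaging.get_image('wrist');cv2.imwrite('pics/w6.png',cv2.resize(im[130:350,200:460,::-1],None,fx=2.7,fy=2.7,interpolation=cv2.INTER_CUBIC))
E
```

```text
t 11.75 pos [0.5432 0.2325 0.2459] F [ 0.93  0.03 -1.31] w 0.414 q [ 21.   1. 103.  -0.  75. -53.] yaw_y -16.49 tilt [0.0001 0.    ]
(0.5432, 0.2323, 0.2085) need cm [-0.01 -0.02  3.74]
```

View pics/w6.png

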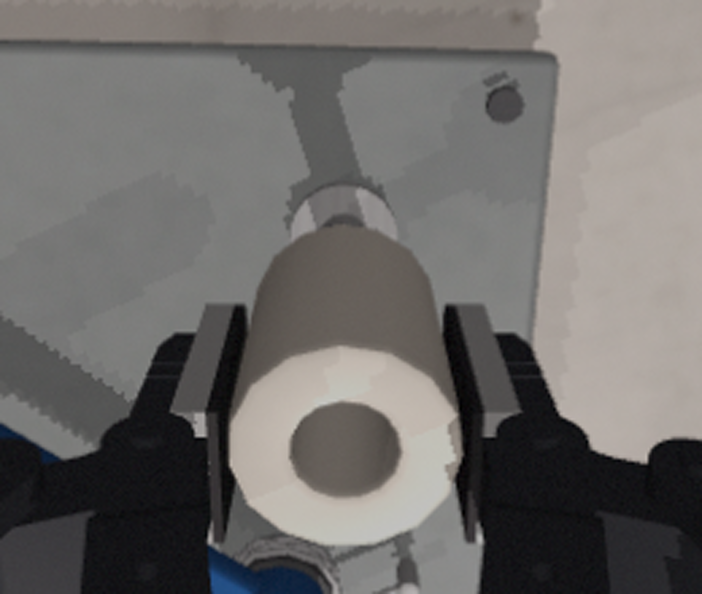

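{"name": "carry_out", "arguments": {
  "targets": [0, 0, 0.2, 0, 0, 0, 0.2, 0, 0, 0, 0.2, 0, 0, 0, 0.2, 0, 0, 0, 0.2, 0, 0, 0, 0.2, 0, 0, 0, 0.2, 0, 0, 0, 0.2, 0, 0, 0, 0.2, 0, 0, 0, 0, 0]
}}

```text
clock: 13.05
position: [0.5431, 0.2325, 0.2276]
ee_rot: [[-0.959, 0.284, -0.0], [0.284, 0.959, -0.0], [0.0, -0.0, -1.0]]
contact_force: [0.0, 0.5, -1.2]
width: 0.41
```

```bash
python3 - <<'E'
from h import *
need((.5432,.2323,.2085))
print(arm.get_state()['ft_torque'])
im=imaging.get_image('wrist');cv2.imwrite('pics/w7.png',cv2.resize(im[130:350,200:460,::-1],None,fx=2.7,fy=2.7,interpolation=cv2.INTER_CUBIC))
E
```

```text
t 13.05 pos [0.5431 0.2325 0.2276] F [ 0.02  0.53 -1.17] w 0.41 q [ 21.   2. 104.   0.  74. -53.] yaw_y -16.49 tilt [-0.0002 -0.0001]
(0.5432, 0.2323, 0.2085) need cm [-0.01 -0.01  1.91]
[ 0.01557264 -0.03454425  0.01341188]
```

View pics/w7.png

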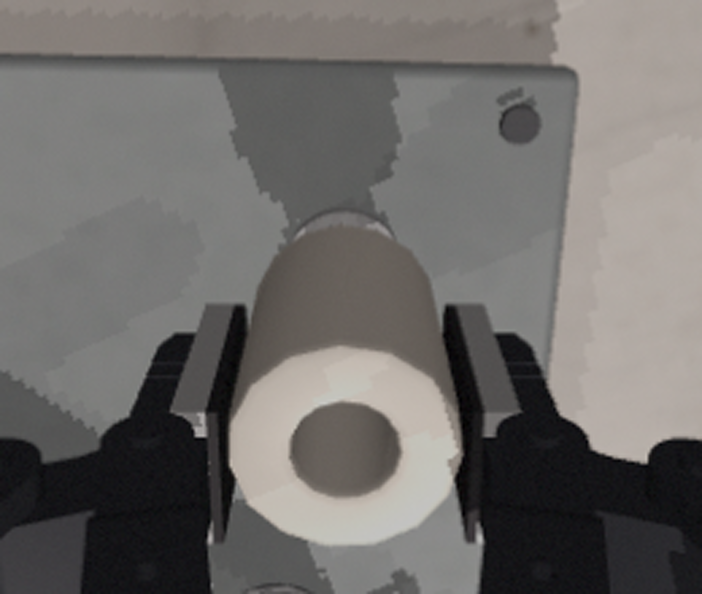

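{"name": "carry_out", "arguments": {
  "targets": [0, 0, 0.3, 0, 0, 0, 0.3, 0, 0, 0, 0.3, 0, 0, 0, 0.3, 0, 0, 0, 0.2, 0, 0, 0, 0.2, 0, 0, 0, 0.1, 0, 0, 0, 0.1, 0, 0, 0, 0.1, 0, 0, 0, 0, 0]
}}

```text
clock: 14.35
position: [0.5431, 0.2324, 0.2087]
ee_rot: [[-0.959, 0.284, -0.0], [0.284, 0.959, -0.0], [0.0, -0.0, -1.0]]
contact_force: [-0.5, -0.5, -1.1]
width: 0.411
```

```bash
python3 - <<'E'
from h import *
need((.5432,.2323,.2085))
print(arm.get_state()['ft_torque'])
im=imaging.get_image('wrist');cv2.imwrite('pics/w8.png',cv2.resize(im[130:350,200:460,::-1],None,fx=2.7,fy=2.7,interpolation=cv2.INTER_CUBIC))
im=imaging.get_image('side');cv2.imwrite('pics/s8.png',cv2.resize(im[80:210,240:400,::-1],None,fx=4.5,fy=4.5,interpolation=cv2.INTER_CUBIC))
E
```

```text
t 14.35 pos [0.5431 0.2324 0.2087] F [-0.48 -0.51 -1.08] w 0.411 q [ 21.   3. 105.  -0.  72. -53.] yaw_y -16.49 tilt [-0.0001 -0.    ]
(0.5432, 0.2323, 0.2085) need cm [-0.01 -0.01  0.02]
[ 0.01099222 -0.04682242 -0.02498039]
```

View pics/w8.png

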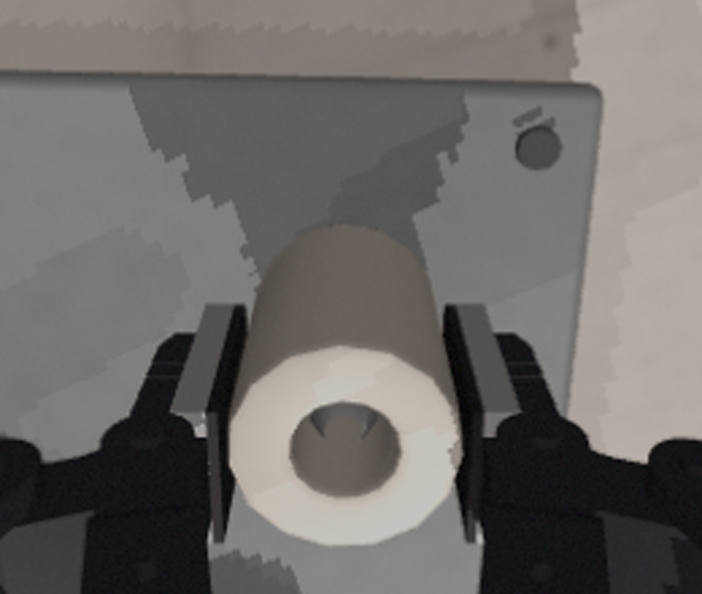

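View pics/s8.png

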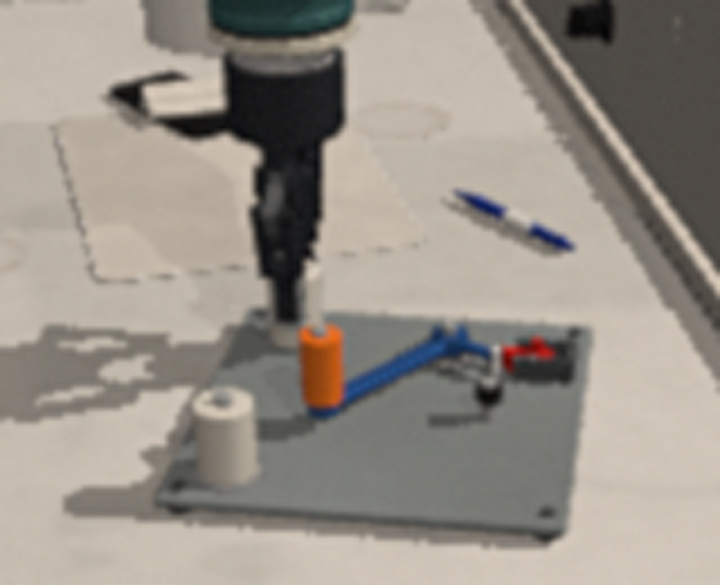

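{"name": "carry_out", "arguments": {
  "targets": [0, 0, 0.05, 0, 0, 0, 0.05, 0, 0, 0, 0.05, 0, 0, 0, 0, 0, 0, 0, 0, 0, 0, 0, 0, 0, 0, 0, 0, 0, 0, 0, 0, 0, 0, 0, 0, 0, 0, 0, 0, 0]
}}

```text
clock: 15.7
position: [0.5433, 0.2325, 0.2084]
ee_rot: [[-0.959, 0.284, 0.001], [0.284, 0.959, 0.0], [-0.001, 0.0, -1.0]]
contact_force: [-4.9, -3.0, 11.0]
width: 0.411
```

The roller pressed back with about 11 N at z 0.2084, which is the expected seated height (0.2085). I now release it and back off straight up.

{"name": "carry_out", "arguments": {
  "targets": [0, 0, -0.1, 0, 0, 0, 0, 0, 0, 0, 0, 0, 0, 0, 0, 0, 0, 0, 0, 0, 0, 0, 0, 0, 0, 0, 0, 0, 0, 0, 0, 0, 0, 0, 0, 0, 0, 0, 0, 0],
  "gripper": 0.3
}}

```text
clock: 16.95
position: [0.5432, 0.2325, 0.2083]
ee_rot: [[-0.959, 0.284, 0.0], [0.284, 0.959, -0.0], [-0.0, -0.0, -1.0]]
contact_force: [0.8, -0.3, 0.3]
width: 0.699
```

{"name": "carry_out", "arguments": {
  "targets": [0, 0, -1, 0, 0, 0, -2, 0, 0, 0, -2, 0, 0, 0, -2, 0, 0, 0, -2, 0, 0, 0, -1, 0, 0, 0, 0, 0, 0, 0, 0, 0, 0, 0, 0, 0, 0, 0, 0, 0]
}}

```text
clock: 18.2
position: [0.5431, 0.2325, 0.3078]
ee_rot: [[-0.959, 0.284, -0.001], [0.284, 0.959, -0.0], [0.001, -0.0, -1.0]]
contact_force: [0.2, 0.1, 0.2]
width: 0.696
```

```bash
cat > plan.py <<'E'
from h import *
import pickle
Q=np.array([.5917,.1386,-.309])
def cw(x,y,z=0):
    c,s=np.cos(Q[2]),np.sin(Q[2]);return np.array([Q[0]+(c*x-s*y)/1000,Q[1]+(s*x+c*y)/1000,z])
def idl(th):
    a=np.radians(-125)+th;return cw(30+115*np.cos(a),60+115*np.sin(a),.079)
E
python3 - <<'E'
from plan import *
i=imaging.camera_info('wrist')
need()
im=imaging.get_image('wrist');cv2.imwrite('pics/w9.png',im[:,:,::-1])
im=imaging.get_image('side');cv2.imwrite('pics/s9.png',cv2.resize(im[80:210,240:400,::-1],None,fx=4.5,fy=4.5,interpolation=cv2.INTER_CUBIC))
pickle.dump(i,open('w9.pkl','wb'))
print(proj(i,[[.5432,.2323,.067],idl(0),idl(.85)]))
n=np.array([.959,-.284,0])
pre=idl(0)-n*.045
need((pre[0],pre[1],.31),(pre[0],pre[1],.218))
R=arm.get_state()['ee_rot']
prev=pre;
for th in np.linspace(0,.85,11):
    f=idl(th)-n*.024;print(round(th,3),f.round(4),(R.T@(f-prev)*100).round(2)[:2],idl(th).round(4));prev=f
E
```

```text
t 18.2 pos [0.5431 0.2325 0.3078] F [0.15 0.07 0.16] w 0.696 q [ 21.  -1. 100.  -0.  81. -53.] yaw_y -16.49 tilt [-0.0007 -0.0003]
[[327.69299693 210.27624143]
 [169.49565502 265.53642968]
 [163.59722889 369.63526716]]
t 18.3 pos [0.5432 0.2325 0.308 ] F [-0.24 -0.16  0.37] w 0.697 q [ 21.  -1. 100.  -0.  81. -53.] yaw_y -16.49 tilt [-0.0004 -0.0002]
(np.float64(0.5038857168887447), np.float64(0.1297334573204298), 0.31) need cm [  0.85 -10.97  -0.2 ]
(np.float64(0.5038857168887447), np.float64(0.1297334573204298), 0.218) need cm [-0.   0.   9.2]
0.0 [0.524  0.1238 0.079 ] [-2.1 -0. ] [0.547 0.117 0.079]
0.085 [0.5303 0.1163 0.079 ] [-0.81 -0.54] [0.5533 0.1094 0.079 ]
0.17 [0.5371 0.1093 0.079 ] [-0.86 -0.47] [0.5601 0.1025 0.079 ]
0.255 [0.5446 0.1029 0.079 ] [-0.89 -0.4 ] [0.5676 0.0961 0.079 ]
0.34 [0.5525 0.0972 0.079 ] [-0.92 -0.32] [0.5755 0.0904 0.079 ]
0.425 [0.5609 0.0922 0.079 ] [-0.95 -0.24] [0.5839 0.0854 0.079 ]
0.51 [0.5697 0.088  0.079 ] [-0.96 -0.16] [0.5927 0.0812 0.079 ]
0.595 [0.5788 0.0845 0.079 ] [-0.97 -0.08] [0.6018 0.0777 0.079 ]
0.68 [0.5882 0.0817 0.079 ] [-0.98  0.01] [0.6112 0.0749 0.079 ]
0.765 [0.5978 0.0798 0.079 ] [-0.97  0.09] [0.6208 0.073  0.079 ]
0.85 [0.6075 0.0787 0.079 ] [-0.96  0.17] [0.6305 0.0719 0.079 ]
```

View pics/w9.png

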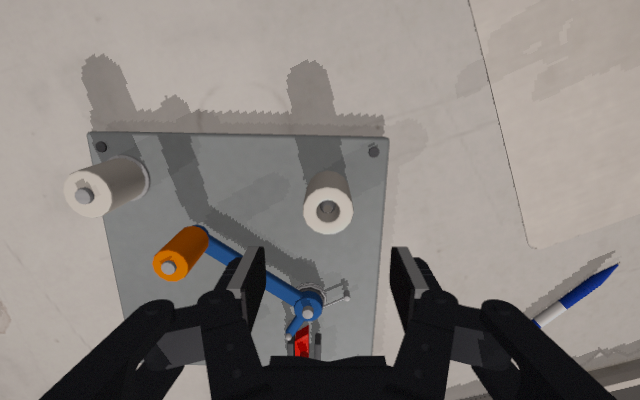

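View pics/s9.png

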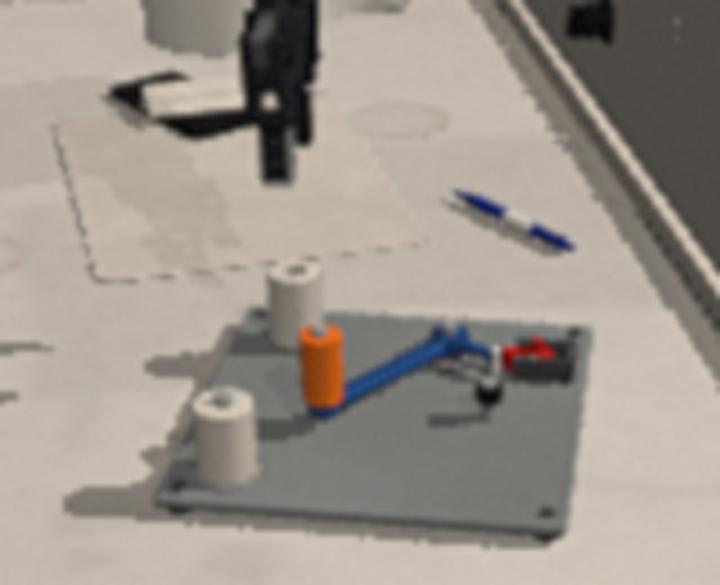

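The roller is seated: the post tip shows in the bore at wrist (328,210), and in the side picture it stands level with the fixed one. Next I close the fingers and go behind the idler (wrist (171,267), predicted (169,266)).

{"name": "carry_out", "arguments": {
  "targets": [0.1, -1.5, 0, 0, 0.1, -1.5, 0, 0, 0.1, -2, 0, 0, 0.1, -2, 0, 0, 0.1, -1.5, 0, 0, 0.1, -1.5, 0, 0, 0.2, -1, 0, 0, 0, 0, 0, 0, 0, 0, 0, 0, 0, 0, 0, 0],
  "gripper": 1
}}

```text
clock: 19.55
position: [0.5044, 0.1296, 0.3082]
ee_rot: [[-0.959, 0.283, -0.0], [0.283, 0.959, 0.0], [0.0, -0.0, -1.0]]
contact_force: [-0.3, -0.3, 0.8]
width: 0.002
```

{"name": "carry_out", "arguments": {
  "targets": [0, 0, 1, 0, 0, 0, 1, 0, 0, 0, 1.5, 0, 0, 0, 1.5, 0, 0, 0, 1.5, 0, 0, 0, 1.5, 0, 0, 0, 1, 0, 0, 0, 0, 0, 0, 0, 0, 0, 0, 0, 0, 0]
}}

```text
clock: 20.8
position: [0.5044, 0.1293, 0.2189]
ee_rot: [[-0.959, 0.284, 0.001], [0.284, 0.959, 0.0], [-0.001, 0.0, -1.0]]
contact_force: [0.8, 0.0, -0.0]
width: -0.007
```

```bash
python3 - <<'E'
from plan import *
n=np.array([.959,-.284,0]);f=idl(0)-n*.024
need((f[0],f[1],.218))
im=imaging.get_image('wrist');cv2.imwrite('pics/w10.png',im[:,:,::-1])
im=imaging.get_image('side');cv2.imwrite('pics/s10.png',cv2.resize(im[80:210,240:400,::-1],None,fx=4.5,fy=4.5,interpolation=cv2.INTER_CUBIC))
E
```

```text
t 20.8 pos [0.5044 0.1293 0.2189] F [ 0.76  0.05 -0.05] w -0.007 q [ 12.  -6. 113.   0.  73. -62.] yaw_y -16.49 tilt [0.0009 0.0002]
(np.float64(0.5240247168887447), np.float64(0.12376945732042981), 0.218) need cm [-2.04  0.03  0.09]
```

View pics/w10.png

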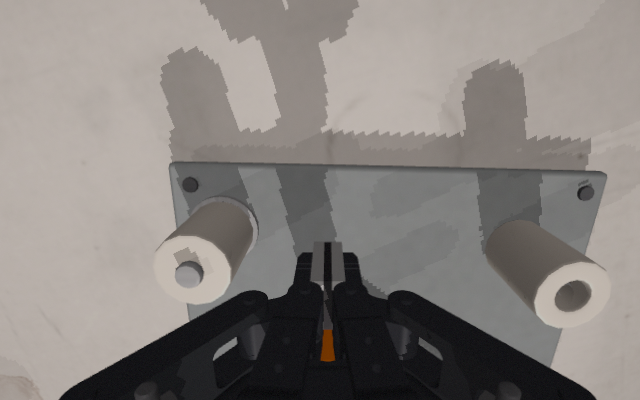

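View pics/s10.png

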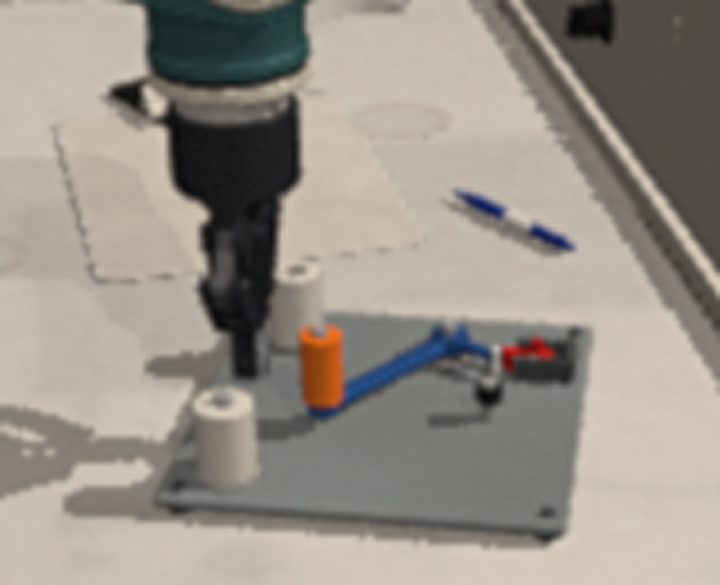

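{"name": "carry_out", "arguments": {
  "targets": [-0.7, 0, 0, 0, -0.7, 0, 0, 0, -0.6, 0, 0, 0, -0.4, -0.3, 0, 0, -0.4, -0.2, 0, 0, -0.4, -0.3, 0, 0, -0.5, -0.2, 0, 0, -0.4, -0.2, 0, 0, -0.5, -0.2, 0, 0, 0, 0, 0, 0]
}}

```text
clock: 22.15
position: [0.5441, 0.1022, 0.2176]
ee_rot: [[-0.959, 0.284, -0.003], [0.284, 0.959, -0.001], [0.002, -0.002, -1.0]]
contact_force: [-9.0, -1.6, -0.2]
width: 0.001
```

```bash
python3 - <<'E'
from plan import *
n=np.array([.959,-.284,0])
p=[(*(idl(t)-n*.024)[:2],.218) for t in(.255,.425,.595,.85)]
need(*p)
im=imaging.get_image('side');cv2.imwrite('pics/s11.png',cv2.resize(im[80:210,240:400,::-1],None,fx=4.5,fy=4.5,interpolation=cv2.INTER_CUBIC))
E
```

```text
t 22.15 pos [0.5441 0.1022 0.2176] F [-9.03 -1.55 -0.25] w 0.001 q [  8.  -2. 109.  -0.  73. -65.] yaw_y -16.51 tilt [-0.0026 -0.0008]
(np.float64(0.5445599093071654), np.float64(0.10294611221510105), 0.218) need cm [-0.02  0.09 -0.04]
(np.float64(0.5608945116086014), np.float64(0.09224734205699223), 0.218) need cm [-1.87 -0.56 -0.  ]
(np.float64(0.5788036898778993), np.float64(0.0844663235529257), 0.218) need cm [-1.94 -0.24 -0.  ]
(np.float64(0.6074815458820818), np.float64(0.07873165668896995), 0.218) need cm [-2.91  0.27 -0.01]
```

View pics/s11.png

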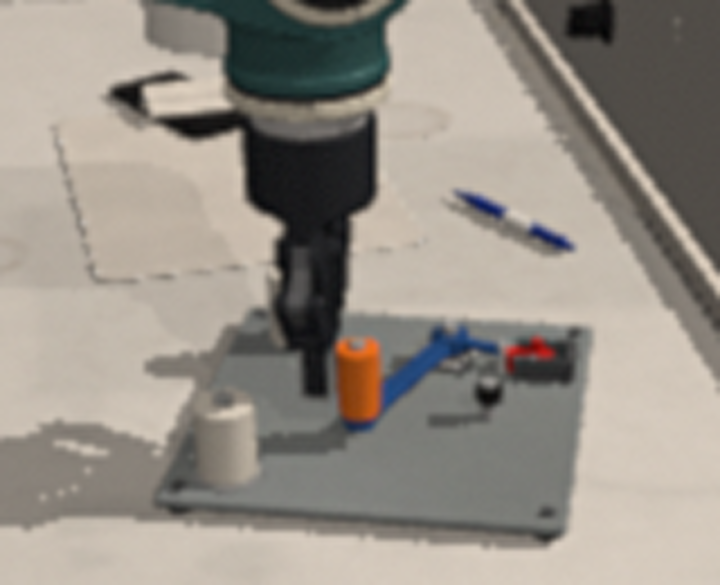

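```bash
python3 - <<'E'
from plan import *
from scipy.optimize import minimize_scalar
s=imaging.camera_info('side')
for nm,o in(("s10",(320,331)),("s11",(359,345))):
    uv=(np.array(o)+.5)/4.5-.5+[240,80]
    for th in np.arange(0,.5,.05):
        e=proj(s,[idl(th)])[0]-uv
        if abs(e[0])<3: print(nm,round(th,2),e.round(2))
p=arm.get_state()['position']
for th in(.2,.25,.3,.35,.4):
    v=arm.get_state()['ee_rot'].T@(idl(th)-p);print(th,(v[:2]*1000).round(1))
# projected fingertip
print((proj(s,[p-[0,0,.173],p-[0,0,.14]])-[240,80])*4.5)
im=imaging.get_image('top');cv2.imwrite('pics/t11.png',cv2.resize(im[100:250,180:340,::-1],None,fx=4,fy=4,interpolation=cv2.INTER_CUBIC))
im=imaging.get_image('wrist');cv2.imwrite('pics/w11.png',im[:,:,::-1])
E
```

```text
s10 0.0 [-0.44  0.2 ]
s10 0.05 [1.09 0.85]
s10 0.1 [2.71 1.47]
s11 0.2 [-2.48 -0.52]
s11 0.25 [-0.64 -0.03]
s11 0.3 [1.27 0.43]
0.2 [-18.8   3.5]
0.25 [-24.1   1.2]
0.3 [-29.5  -0.8]
0.35 [-35.   -2.5]
0.4 [-40.5  -4. ]
[[316.31765397 393.09866378]
 [314.24964404 344.13945048]]
```

View pics/w11.png

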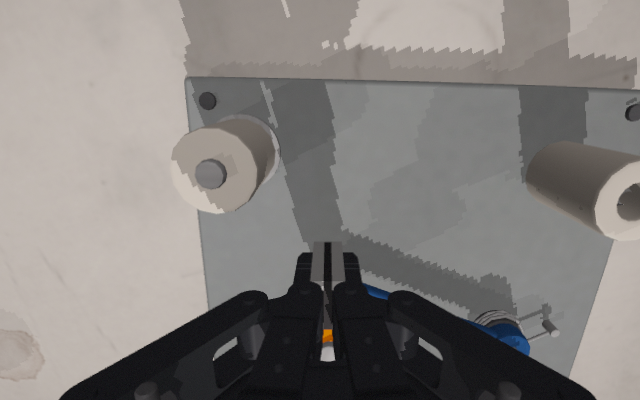

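{"name": "carry_out", "arguments": {
  "targets": [-0.4, -0.2, 0, 0, -0.4, -0.1, 0, 0, -0.4, -0.1, 0, 0, -0.4, -0.1, 0, 0, -0.4, -0.1, 0, 0, -0.4, -0.1, 0, 0, -0.4, 0, 0, 0, -0.4, 0, 0, 0, -0.4, 0, 0, 0, -0.4, 0, 0, 0]
}}

```text
clock: 23.55
position: [0.5805, 0.0843, 0.2176]
ee_rot: [[-0.959, 0.284, -0.002], [0.284, 0.959, -0.001], [0.002, -0.001, -1.0]]
contact_force: [-7.6, -1.9, 1.1]
width: -0.003
```

```bash
python3 - <<'E'
from plan import *
n=np.array([.959,-.284,0])
p=[(*(idl(t)-n*.025)[:2],.218) for t in(.65,.75,.85)]
need(*p)
im=imaging.get_image('side');cv2.imwrite('pics/s12.png',cv2.resize(im[80:210,240:400,::-1],None,fx=4.5,fy=4.5,interpolation=cv2.INTER_CUBIC))
E
```

```text
t 23.55 pos [0.5805 0.0843 0.2176] F [-7.55 -1.93  1.11] w -0.003 q [  6.   2. 105.  -0.  73. -68.] yaw_y -16.5 tilt [-0.0021 -0.0007]
(np.float64(0.583891334801397), np.float64(0.08289731884848953), 0.218) need cm [-0.36 -0.04 -0.04]
(np.float64(0.5951098178388399), np.float64(0.08039023553618727), 0.218) need cm [-1.15  0.08 -0.  ]
(np.float64(0.6065225458820819), np.float64(0.07901565668896994), 0.218) need cm [-1.13  0.19 -0.  ]
```

View pics/s12.png

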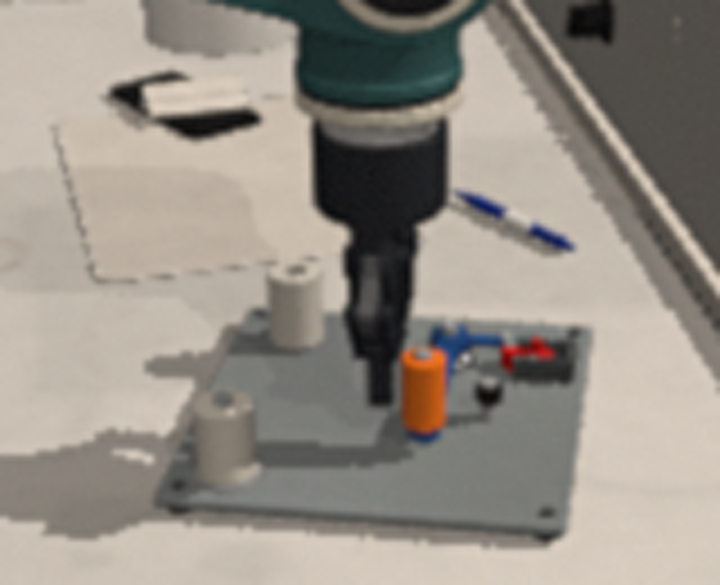

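{"name": "carry_out", "arguments": {
  "targets": [-0.3, 0, 0, 0, -0.3, 0, 0, 0, -0.3, 0, 0, 0, -0.3, 0, 0, 0, -0.3, 0.1, 0, 0, -0.3, 0, 0, 0, -0.3, 0.1, 0, 0, -0.2, 0, 0, 0, 0, 0, 0, 0, 0, 0, 0, 0]
}}

```text
clock: 24.85
position: [0.6031, 0.0798, 0.2177]
ee_rot: [[-0.959, 0.284, -0.002], [0.284, 0.959, -0.0], [0.002, -0.001, -1.0]]
contact_force: [-6.8, -1.2, 1.0]
width: -0.001
```

```bash
python3 - <<'E'
from plan import *
n=np.array([.959,-.284,0])
need((*(idl(.85)-n*.025)[:2],.218))
E
```

```text
t 24.85 pos [0.6031 0.0798 0.2177] F [-6.83 -1.23  0.97] w -0.001 q [  5.   5. 102.  -0.  73. -68.] yaw_y -16.5 tilt [-0.0021 -0.0005]
(np.float64(0.6065225458820819), np.float64(0.07901565668896994), 0.218) need cm [-0.35  0.03 -0.03]
```

Not at the stop yet (7 N, spring only). I creep on in small steps until the force rises.

{"name": "carry_out", "arguments": {
  "targets": [-0.1, 0, 0, 0, -0.1, 0.02, 0, 0, -0.1, 0, 0, 0, -0.1, 0, 0, 0, 0, 0, 0, 0, 0, 0, 0, 0, 0, 0, 0, 0, 0, 0, 0, 0, 0, 0, 0, 0, 0, 0, 0, 0]
}}

```text
clock: 26.1
position: [0.6069, 0.0789, 0.2177]
ee_rot: [[-0.959, 0.284, -0.002], [0.284, 0.959, -0.0], [0.002, -0.001, -1.0]]
contact_force: [-6.0, -0.3, 1.2]
width: 0.003
```

{"name": "carry_out", "arguments": {
  "targets": [-0.1, 0, 0, 0, -0.1, 0, 0, 0, 0, 0, 0, 0, 0, 0, 0, 0, 0, 0, 0, 0, 0, 0, 0, 0, 0, 0, 0, 0, 0, 0, 0, 0, 0, 0, 0, 0, 0, 0, 0, 0]
}}

```text
clock: 27.35
position: [0.6086, 0.0785, 0.2177]
ee_rot: [[-0.959, 0.284, -0.003], [0.284, 0.959, 0.0], [0.003, -0.001, -1.0]]
contact_force: [-11.6, 1.4, 4.1]
width: 0.002
```

{"name": "carry_out", "arguments": {
  "targets": [-0.1, 0, 0, 0, -0.1, 0, 0, 0, 0, 0, 0, 0, 0, 0, 0, 0, 0, 0, 0, 0, 0, 0, 0, 0, 0, 0, 0, 0, 0, 0, 0, 0, 0, 0, 0, 0, 0, 0, 0, 0]
}}

```text
clock: 28.6
position: [0.6098, 0.0783, 0.2176]
ee_rot: [[-0.959, 0.284, -0.006], [0.284, 0.959, 0.001], [0.006, -0.001, -1.0]]
contact_force: [-25.9, 3.2, 9.7]
width: -0.002
```

```bash
python3 - <<'E'
from plan import *
n=np.array([.959,-.284,0])
need((*(idl(.85)-n*.025)[:2],.218))
im=imaging.get_image('side');cv2.imwrite('pics/s13.png',cv2.resize(im[80:210,240:400,::-1],None,fx=4.5,fy=4.5,interpolation=cv2.INTER_CUBIC))
im=imaging.get_image('top');cv2.imwrite('pics/t13.png',im[:,:,::-1])
s=imaging.camera_info('side')
for th in (.6,.75,.8,.85,.9):print(th,((proj(s,[idl(th)])[0]-[240,80]+.5)*4.5-.5).round(1))
E
```

```text
t 28.6 pos [0.6098 0.0783 0.2176] F [-25.92   3.21   9.75] w -0.002 q [  5.   6. 101.   0.  73. -69.] yaw_y -16.48 tilt [-0.0065  0.0007]
(np.float64(0.6065225458820819), np.float64(0.07901565668896994), 0.218) need cm [ 0.33 -0.02 -0.04]
0.6 [420.8 354.8]
0.75 [450.5 355.7]
0.8 [460.4 355.5]
0.85 [470.3 355.1]
0.9 [480.2 354.4]
```

View pics/s13.png

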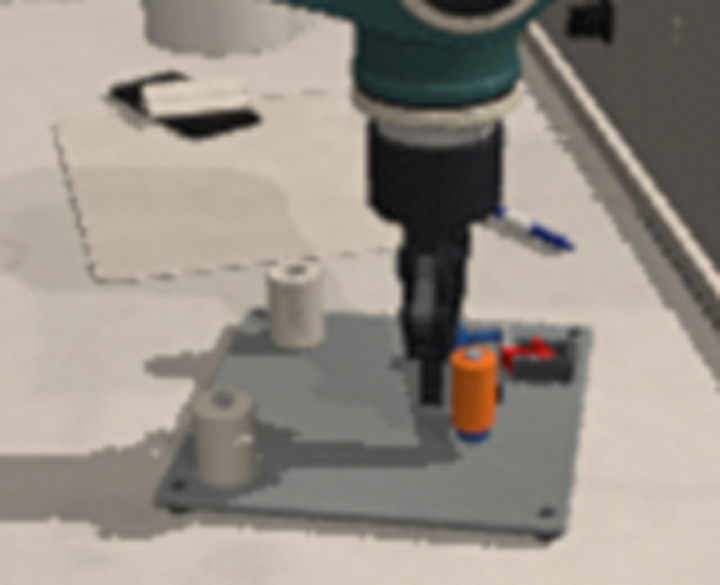

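View pics/t13.png

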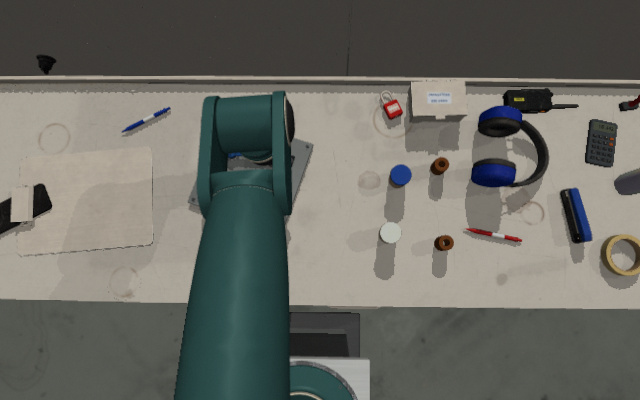

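The idler is at the stop: side crop (475,352) is about 0.86 rad, the force has risen to 26 N, and further travel is small. The roller stands at (295,305) in the same crop, the pots are unmoved at top (400,175) and (390,233), and I hand in while pressing.

```bash
python3 -c "
from h import *
need(); print(arm.job_done())"
```

```text
t 28.7 pos [0.6097 0.0783 0.2176] F [-25.    4.4  10.1] w -0.002 q [  5.   6. 101.   0.  73. -69.] yaw_y -16.48 tilt [-0.0065  0.0006]
the job is handed in; nothing more can be done
None
```

I fitted the loose white guide roller on the bare post and let go of it. Then I pushed the blue tensioner arm back with the closed fingers to its rubber stop. I handed the job in at 28.7 s (limit 58 s), still pressing.

**Roller:** It met the shoulder with about 11 N at the expected height (tool 0.2084 m, predicted 0.2085 m). After release, the post tip showed in the bore and the roller stood level with the fixed one.

**Tensioner arm:**
- **At the stop:** The spring held at about 6 to 7 N until the stop, then the force rose to about 26 N over the last few millimetres. The side picture puts the idler at about 0.86 rad (stop at 0.85).
- **The click:** I did not see the pawl snap at 0.60. I take it as passed only because the arm is well beyond that angle.

**Pots:** In the last top picture both stand where they started.

**Disagreements:** The top and wrist cameras differed by 1 to 3 mm on the roller and post positions. At the end the tool was about 3 mm past the position I had worked out for the stop, which I put down to the rubber giving and my estimate of the finger thickness.

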